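# Refit the pre-filter cassette of a bench fume extractor

### The job

The cleaned mesh pre-filter cassette lies handle up on the bench mat; refit it in the filter bay in the top of the fume extractor. It is longer than the opening, so tilt it, feed its low end under the rim at the deep end (the end away from the knob and switch), bring the other end down through the opening until it lies flat on the ledges, then draw it back towards the knob until both ends are held under the rim, and let go. Lower it all the way, do not let it drop, and leave the other things on the bench where they are.

Things in the scene. Friction and masses are not known exactly. Their poses are not given: they have to be found in the camera images.
- extractor: Fume extractor, fixed: a grey sheet-metal box, 120 mm high, with the filter bay in its flat top. Origin on its underside, below the centre of the bay's opening; z up, x along the box towards the end with the black knob (14 mm high) and switch. It runs from x = -117 to +193 mm and y = -95 to +95 mm.
- bay (a point): Centre of the bay's opening, level with the top of the ledges, 28 mm below the box top; axes as extractor. The opening is 150 mm along x and 110 mm along y. Level ledges run all round: 12 mm wide along both sides, 43 mm from the wall at the deep end, 21 mm at the knob end. The main filter lies 30 mm below them. Fitted, cassette_mid is 5 mm above this point.
- deep_rim (a point): Middle of the lower edge of the rim at the deep end: 75 mm from bay along -x and 24 mm above the ledges; axes as extractor. The rim is 4 mm thick. Below it a pocket goes 36 mm further along -x to its end wall (111 mm from bay). The bay's side walls stand at y = -55 and +55 mm, with no rim.
- knob_rim (a point): Middle of the lower edge of the rim at the knob end: 75 mm from bay along +x and 24 mm above the ledges; axes as extractor. The rim is 4 mm thick. Below it a pocket goes only 14 mm further along +x to its end wall (89 mm from bay).
- cassette_mid (a point): Pre-filter cassette, loose, 0.25 to 0.5 kg: flat rectangular aluminium frame with metal mesh, 176 mm along its x, 100 mm along y, 10 mm thick, black bow handle on its upper (+z) face. Point at the centre of the frame, half-way up its thickness. Both ends are alike: it may go in either way round. An end is held when 3 mm or more of it lies under its rim.
- cassette_handle (a point): Centre of the cassette's handle bar, 47 mm above cassette_mid, same axes. The bar runs along y: 84 mm long, 14 mm thick along x, 14 mm high, its underside 35 mm above the frame's upper face, on two 10 mm posts at y = -37 and +37 mm.
- cassette: The same cassette; origin at the centre of the frame's underside, same axes.
- driver_grip (a point): Bystander: screwdriver, 180 mm long, lying on the mat beside the cassette; point in its handle.
- parts_tray: Bystander: small open grey tray, 90 x 60 x 22 mm, lying on the other side of the cassette; origin under its centre.
- spool: Bystander: reel of solder, 58 mm across and 48 mm high, standing beside the extractor; origin under its centre.
- bottle: Bystander: upright white bottle, 58 mm across, 150 mm high, at the left edge of the mat; origin under its centre.
- brush_grip (a point): Bystander: cleaning brush, 170 mm long, lying at the right edge of the mat; point in its handle.
- jar: Bystander: low jar, 56 mm across, 50 mm high, standing at the middle of the far part of the mat; origin under its centre.
Mind the look-alikes: they are no part of the job. Of the things like the cassette, leave any that is green; of the rest the larger one is meant.

How it is judged:
At the end, for the whole second after the job is handed in: The cassette lies still and flat (within 2 degrees) on the ledges inside the bay, at ledge height within 4 mm, lengthwise along the bay, with each end at least 3 mm under its rim, and is released (x of cassette_mid in the frame of bay between -0.01 and 0.006 m and y of cassette_mid in the frame of bay between -0.009 and 0.009 m and z of cassette_mid in the frame of bay between 0.001 and 0.008 m and angle between cassette_mid's own z axis and vertical below 0.035 rad and angle between the x axis of cassette_mid and the x axis of bay, either way round below 0.12 rad and linear speed of cassette below 0.02 m/s and contact force between the fingers and cassette below 0.1 N); the robot touches nothing.
It fails at once if the cassette is let fall (faster than 0.45 m/s, about 10 mm of free fall, with no finger on it) (linear speed of cassette above 0.45 m/s and contact force between the fingers and cassette below 0.05 N).
It fails at once if a bystander is moved by more than 30 mm (distance of any of driver_grip, parts_tray, spool, bottle, brush_grip, jar from where it was at the start of the episode above 0.03 m).
It also fails if it takes over 45 s, if anything falls off the work surface, if the arm or the gripper's body presses on something with over 40 N, if the wrist force passes 120 N, or if a joint passes its speed limit or range.

### The arm

A 6-joint arm with a two-finger parallel gripper is mounted at the origin on the work surface. World frame = base frame: x ahead of the robot, y to its left, z up, the work surface at z = 0. Lengths are in m, angles in rad, forces in N, time in s.
With the tool pointing down it reaches from about 0.35 to 0.975 m from the base axis. Payload 17.4 kg.
Tool frame: the origin (TCP) lies between the finger pads; the fingertips stand 11 mm ahead of it and the grasp point (between the pads) lies 8 mm behind it; z points along the fingers, y is the line along which they close (so a half turn about z gives the same grasp; the last joint's range is limited). The gripper opens to 85 mm and grips with 20 to 120 N. Pads are 22 mm wide; open, the fingers measure 114 mm over their backs; the gripper's body (76 mm by 85 mm) begins 54 mm behind the grasp point. The pads swing forward as they close: fully open they stand 13 mm farther back than shut.
Start: joints at [1.089, 0.116, 1.442, -0, 1.584, -0.038], TCP at [0.29, 0.61, 0.242] pointing down, gripper open.
Joint ranges: [-2.83, 2.83], [-0.83, 2.19], [0.07, 2.5], [-1.14, 4.28], [0.01, 3], [-2.97, 2.97]. Speed limits (rad/s): [1.89, 1.89, 2.22, 3.14, 3.14, 3.14].

### API

Orientations are given as [roll, pitch, yaw] about the fixed x, y, z axes, in that order (R = Rz(yaw) Ry(pitch) Rx(roll)).
In Python, from bench import env, read_camera, camera_model gives the robot as it stands.
- The arm moves only by the tool arm_command, never from a script. Its argument "motion" is a list of rows, each a list of 3 entries, a list of its own where there are three numbers: the shift along the tool's x, y, z in mm, then the turn about the tool's z in rad, then the finger opening in mm, from 0 to 85.4. A call has exactly 5 rows; each row is the pose to reach, as a shift and turn from the pose commanded when the call began, along the tool's axes at that moment; what a row does not reach only later rows make up. A row lasts 1/8 s, in which the tool goes at most 62.5 mm and 10.7 degrees, less where a joint would pass 70% of its speed; a pose out of reach is approached as far as the arm can. A call with a gripper value outside its range is refused whole. The fingers move at their own pace and stop on an object; the grip force is fixed at half the most. Time passes only in rows, so rows that repeat a pose let the fingers close, or fill a call up. It gives the time, the measured TCP pose, the force, the opening and the grip force at its end, in the units of the state.
- env.sense(): the state, without advancing time (a new reading comes with each control period).
- read_camera(name): name is "side" or "top" or "wrist"; returns the picture (480x640x3 uint8, red, green, blue); there is no depth.
- camera_model(name): a dict with "fov_y" (degrees; the focal length in pixels is half the picture's height over the tangent of half this angle, whatever the lens; pixels are square), "cx", "cy" (the principal point, pixels), "xyz" and "attitude" of the camera in the world. Camera axes: x right, y down, z forward; pixel columns grow to the right and rows downward; lengths in m; the calibration is good to about 2 mm. The wrist camera is an equidistant fisheye: a pixel r from the principal point sees the ray r / f radians off the axis. A picture is of the moment at which its call begins: read the wrist's pose just before it. camera_model takes no time and is no camera call; for the wrist camera it gives the pose at the moment of the call.
- env.hand_in(): hands the job in; it is judged then, once.
The state is a dict: "clock": time; "qpos": joint angles; "dq": joint speeds; "tau": joint torques, N m; "tcp_pos": TCP position; "orientation": TCP orientation; "contact_force": force on the tool from outside, world axes, zero at the start; "moment": the same for the moment, N m; "width": opening from 0.0 (shut) to 1.0 (fully open); "finger_force": force on a finger pad.
Only numpy, scipy, OpenCV 4.12 (cv2) and the standard library are available. Lean on these libraries where they do the work, as an engineer would, in place of code of your own. Each camera call takes 0.05 s, during which the arm holds its last target. There are 200 camera calls.

## Working session

There is one attempt and no reset: what is moved stays moved. The work goes in short steps, Python scripts to look and compute and a tool call to move; the robot and the scene stay as the last step left them, time stands still between calls to the robot, and variables do not carry over. Pictures are saved under pics/ and viewed, at most 14 in all, crops included, and the job is handed in when it is done.

Besides the shell and the picture viewer there is one more tool, called after ">>>" by a JSON object that holds its "fn" and its "kwargs". arm_command: Moves the arm, as the interface text tells. Its arguments: {"type":"object","properties":{"motion":{"type":"array"}},"required":["motion"]}

```bash
ls; mkdir -p pics
python3 - <<'E'
from bench import env, read_camera, camera_model
import cv2
for n in ("top","side"):
    print(n,camera_model(n)); cv2.imwrite(f"pics/{n}0.png",read_camera(n)[:,:,::-1])
s=env.sense(); print(s)
E
```

```text
pics
top {'fov_y': 52.26628917367317, 'cx': 317.3882984262302, 'cy': 243.65025634141497, 'xyz': array([ 0.3588678 , -0.01158655,  1.30496851]), 'attitude': array([-2.94864522,  0.02332519, -1.59426668])}
side {'fov_y': 57.2168124781404, 'cx': 310.40476397285505, 'cy': 235.19302325469872, 'xyz': array([ 0.39472283, -1.01351672,  0.88405133]), 'attitude': array([-2.22370798,  0.0090433 , -0.19274225])}
{'clock': 0.1, 'qpos': array([ 1.08919863e+00,  1.16437611e-01,  1.44219686e+00, -1.16635065e-05,
        1.58395940e+00, -3.78002111e-02]), 'dq': array([-0.00024724, -0.0011199 , -0.00110824,  0.00055605,  0.00076567,
        0.0005788 ]), 'tau': array([ 2.68571610e-03, -7.33668852e+01, -6.33792615e+01, -4.29366946e-05,
        5.29881960e-03,  4.34182891e-05]), 'tcp_pos': array([0.28976891, 0.60947493, 0.24163725]), 'orientation': array([-3.14059171e+00, -2.61828742e-05,  2.69779501e+00]), 'contact_force': array([ 0.25659743, -0.13610993,  0.33772327]), 'moment': array([0.00850428, 0.04049232, 0.04737195]), 'finger_force': 0.0, 'width': 0.9989081314881438}
```

View pics/top0.png

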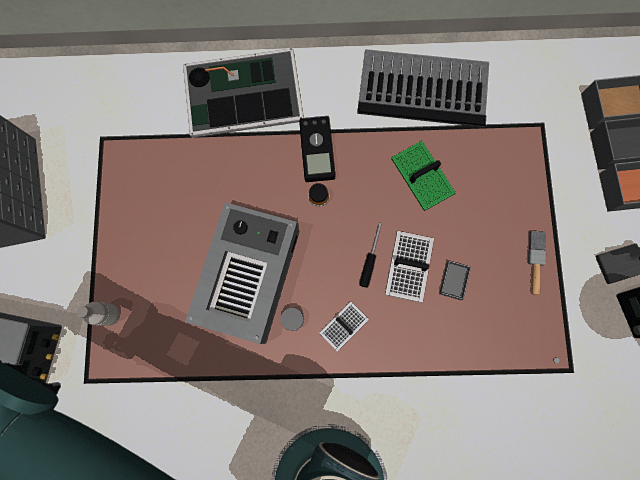

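View pics/side0.png

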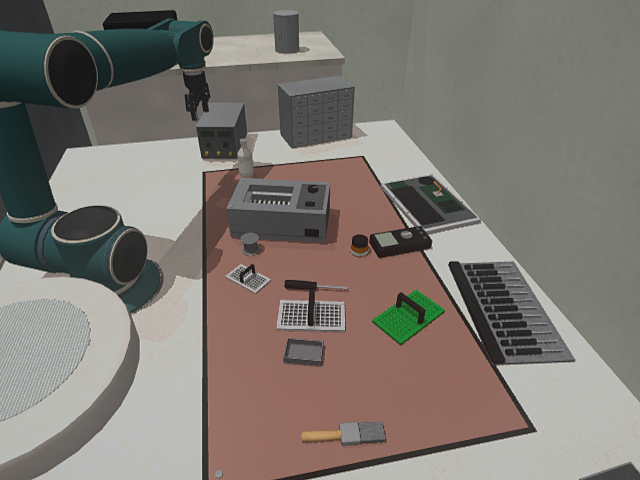

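The top view shows the white cassette at (410,266) with its bar at (411,264). The extractor is at left, with the bay at about (238,285) and the knob at (240,227), so the deep end faces the robot. The small white and green look-alikes are at (344,326) and (423,175). The side view shows the same layout. Next I'll measure.

```bash
cat > h.py <<'E'
import numpy as np, cv2
from scipy.spatial.transform import Rotation as R
from bench import env, read_camera, camera_model
def cam(n):
    m=camera_model(n); f=240/np.tan(np.radians(m['fov_y']/2))
    return m,f,R.from_euler('xyz',m['attitude']).as_matrix()
def cast(n,px,z,c=None):
    m,f,M=c or cam(n); p=(np.atleast_2d(px).astype(float)-[m['cx'],m['cy']])/f
    if n=='wrist':
        r=np.linalg.norm(p,axis=1,keepdims=True)+1e-9
        d=np.hstack([p/r*np.sin(r),np.cos(r)])
    else: d=np.hstack([p,np.ones((len(p),1))])
    d=d@M.T; return m['xyz']+d*((z-m['xyz'][2])/d[:,2])[:,None]
def big(mask,x0,x1,y0,y1,k=5):
    m=np.zeros_like(mask); m[y0:y1,x0:x1]=mask[y0:y1,x0:x1]
    m=cv2.morphologyEx(m,cv2.MORPH_CLOSE,np.ones((k,k)))
    return max(cv2.findContours(m,0,1)[0],key=cv2.contourArea)
def rect(P):
    (c,s,a)=cv2.minAreaRect((P[:,:2]*1000).astype(np.float32)); return np.round(c,1),np.round(s,1),round(a,2)
E
python3 - <<'E'
from h import *
I=cv2.imread('pics/top0.png'); h=cv2.cvtColor(I,cv2.COLOR_BGR2HSV)
w=((h[...,1]<40)&(h[...,2]>150)).astype(np.uint8)*255
c=big(w,375,445,220,310,7); print('cassette',rect(cast('top',c[:,0],0.009)))
dk=(h[...,2]<50).astype(np.uint8)*255
c=big(dk,390,432,245,285,3); print('bar',rect(cast('top',c[:,0],0.052)),c[:,0].min(0),c[:,0].max(0))
g=((h[...,1]<50)&(h[...,2]>60)).astype(np.uint8)*255
c=big(g,180,303,195,350,9); print('box',rect(cast('top',c[:,0],0.12)),[tuple(p) for p in cv2.boxPoints(cv2.minAreaRect(c)).round()])
c=big(dk,225,255,215,240,3); print('knob',rect(cast('top',c[:,0],0.134)))
v=np.vstack([cv2.resize(I[190:350,180:310],None,fx=4,fy=4,interpolation=2)]);
v2=cv2.resize(I[190:350,320:470],None,fx=4,fy=4,interpolation=2)
cv2.imwrite('pics/z.png',cv2.resize(np.hstack([v,v2]),(800,457)))
E
```

```text
cassette (array([ 546.4, -231.4]), array([ 99.3, 175.5]), 76.39)
bar (array([ 561.3, -228.5]), array([87.2, 65.4]), 88.4) [394 245] [428 270]
box (array([516.6, 158. ]), array([274.2, 310.6]), 72.67) [(np.float32(185.0), np.float32(321.0)), (np.float32(221.0), np.float32(199.0)), (np.float32(329.0), np.float32(231.0)), (np.float32(293.0), np.float32(353.0))]
knob (array([635.8, 199.8]), array([34.9, 33.9]), 69.68)
```

View pics/z.png

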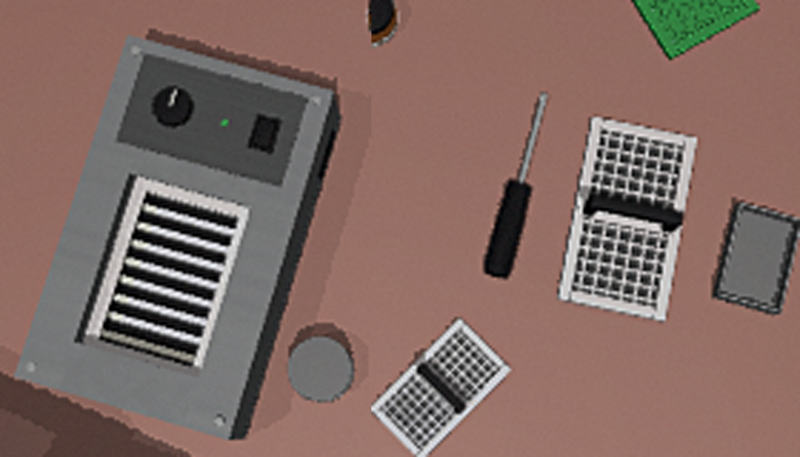

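The crop shows the cassette (bar square across it), the box top corners at (130,38), (338,93), (18,373) and (232,438), and the opening at (134,176), (250,208), (202,368) and (78,342) in crop pixels. The parts tray and screwdriver sit beside the cassette.

Run:
```python
from h import *
q=lambda L: np.array(L)/2.857+[180,190]
b=cast('top',q([(130,38),(338,93),(232,438),(18,373)]),.12)[:,:2]*1e3
o=cast('top',q([(134,176),(250,208),(202,368),(78,342)]),.12)[:,:2]*1e3
for n,P in(('box',b),('open',o)):
    ax=P[0]+P[1]-P[2]-P[3]; ay=P[0]+P[3]-P[1]-P[2]
    print(n,P.round(),P.mean(0).round(1),np.linalg.norm(ax)/2,np.linalg.norm(ay)/2,np.degrees(np.arctan2(ax[1],ax[0])),np.degrees(np.arctan2(ay[1],ay[0]))-90)
    u=ax/np.linalg.norm(ax)
    if n=='box': print('bay from box',P.mean(0)-38*u)
print('bar',cast('top',q([(632,210)])+[[-0,0]],.052))
```

```text
box [[701. 240.]
 [646.  57.]
 [353. 150.]
 [411. 331.]] [527.8 194.4] 305.64525942112584 190.4937023529052 -17.546629122327012 -17.278890144136426
bay from box [491.58272293 205.87074993]
open [[577. 235.]
 [547. 134.]
 [411. 175.]
 [436. 281.]] [492.8 206.2] 144.95008486998705 106.52977787653649 -17.439113557228783 -14.980416773840687
bar [[ 0.54612826 -0.20308421  0.052     ]]
```

```bash
cat >> h.py <<'E'
def go(x,y,z,yaw):  # mm, deg -> shift in tool axes, turn
    s=env.sense(); M=R.from_euler('xyz',s['orientation']).as_matrix()
    d=M.T@(np.array([x,y,z])-1000*s['tcp_pos'])
    t=(np.radians(yaw)-s['orientation'][2]+np.pi)%(2*np.pi)-np.pi
    print('shift',d.round(1),'turn',round(-t,3),'at',(1000*s['tcp_pos']).round(1),'yaw',round(np.degrees(s['orientation'][2]),2),'F',s['contact_force'].round(1),'t',s['clock'])
E
python3 -c "
from h import *
go(546,-231,200,76.4)"
```

```text
shift [-592.3 -649.    42.3] turn 1.364 at [289.8 609.5 241.6] yaw 154.57 F [ 0.3 -0.1  0.3] t 0.1
```

>>> {"fn": "arm_command", "kwargs": {"motion": [[[-40, -43, 0], 0.09, 85], [[-79, -87, 0], 0.18, 85], [[-118, -130, 0], 0.27, 85], [[-158, -173, 0], 0.36, 85], [[-197, -216, 0], 0.45, 85]]}}

```text
clock: 0.72
tcp_pos: [0.3751, 0.3281, 0.2421]
orientation: [-3.141, 0.0, 2.245]
contact_force: [0.8, 1.0, 0.4]
width: 0.997
finger_force: 0.0
```

```bash
python3 -c "
from h import *
go(546,-231,200,76.4)"
```

```text
shift [-543.4 -215.6   42.1] turn 0.912 at [375.1 328.1 242.1] yaw 128.64 F [0.8 1.  0.4] t 0.725
```

>>> {"fn": "arm_command", "kwargs": {"motion": [[[-54, -21, 0], 0.09, 85], [[-108, -43, 0], 0.18, 85], [[-162, -64, 0], 0.27, 85], [[-216, -86, 0], 0.36, 85], [[-270, -108, 0], 0.45, 85]]}}

```text
clock: 1.35
tcp_pos: [0.46, 0.0499, 0.2423]
orientation: [3.141, 0.0, 1.795]
contact_force: [0.4, -0.7, -0.9]
width: 0.997
finger_force: 0.0
```

```bash
python3 -c "
from h import *
go(546,-231,200,76.4)"
```

```text
shift [-293.    21.4   42.3] turn 0.461 at [460.   49.9 242.3] yaw 102.84 F [ 0.4 -0.7 -0.9] t 1.35
```

>>> {"fn": "arm_command", "kwargs": {"motion": [[[-59, 4, 8], 0.09, 85], [[-117, 9, 17], 0.18, 85], [[-176, 13, 25], 0.28, 85], [[-234, 17, 34], 0.37, 85], [[-293, 21, 42], 0.461, 85]]}}

```text
clock: 1.98
tcp_pos: [0.5465, -0.2309, 0.1997]
orientation: [-3.141, -0.0, 1.334]
contact_force: [-0.1, 1.5, 0.1]
width: 0.997
finger_force: 0.0
```

Run:
```python
from h import *
go(546,-231,200,76.4)
c=cam('wrist'); I=read_camera('wrist'); print(c[0])
cv2.imwrite('pics/w1.png',I[:,:,::-1])
```

```text
shift [-0.2 -0.4 -0.3] turn 0.0 at [ 546.5 -230.9  199.7] yaw 76.41 F [-0.1  1.5  0.1] t 1.975
{'fov_y': 65.70646984690485, 'cx': 319.56736235779783, 'cy': 236.79342591112083, 'xyz': array([ 0.56442084, -0.15916904,  0.33161928]), 'attitude': array([ 2.85100320e+00, -9.28470516e-04, -2.37342636e-01])}
```

View pics/w1.png

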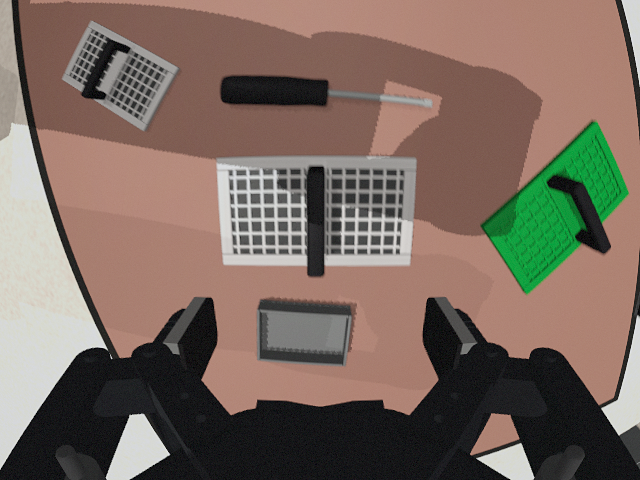

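The wrist view shows the cassette corners at (218,158), (416,158), (411,265) and (223,265). The bar top runs from (316,167) to (316,276), standing upright between the fingers.

Run:
```python
from h import *
P=cast('wrist',[(218,158),(416,158),(411,265),(223,265)],.01)[:,:2]*1e3
ax=P[1]+P[2]-P[0]-P[3]; ay=P[0]+P[1]-P[2]-P[3]
print(P.mean(0),np.linalg.norm(ax)/2,np.linalg.norm(ay)/2,np.degrees(np.arctan2(ax[1],ax[0])))
b=cast('wrist',[(316,167),(316,276)],.059)[:,:2]*1e3
print(b,b.mean(0),np.degrees(np.arctan2(*(b[0]-b[1])[::-1])),np.linalg.norm(b[0]-b[1]))
x,y=P.mean(0); go(x,y,54,76.4)
```

```text
[ 545.33129278 -235.25023841] 175.1927883120716 99.79512735382859 -14.007066007455903
[[ 556.2454049  -190.9895983 ]
 [ 535.40899223 -273.68731097]] [ 545.82719857 -232.33845463] 75.85817862821293 85.28228288778358
shift [  0.5  -1.6 143.7] turn -0.007 at [ 547.1 -235.9  197.7] yaw 76.01 F [-4.7 -2.9 -3.7] t 2.025
```

Run:
```python
from h import *
for i in range(3): go(546,-231,54,76.4)
m,f,M=cam('wrist'); print(m['xyz'],m['attitude'])
m=dict(m,xyz=np.array([.564421,-.159169,.331619]),attitude=np.array([2.851003,-.000928,-.237343])); c=(m,f,R.from_euler('xyz',m['attitude']).as_matrix())
P=cast('wrist',[(218,158),(416,158),(411,265),(223,265)],.01,c)[:,:2]*1e3
ax=P[1]+P[2]-P[0]-P[3]
b=cast('wrist',[(316,167),(316,276)],.059,c)[:,:2]*1e3
print(P.mean(0),np.degrees(np.arctan2(ax[1],ax[0])),b.mean(0))
```

```text
shift [  4.7  -2.  143.7] turn -0.007 at [ 547.1 -235.9  197.7] yaw 76.01 F [-4.7 -2.9 -3.7] t 2.025
shift [  4.7  -2.  143.7] turn -0.007 at [ 547.1 -235.9  197.7] yaw 76.01 F [-4.7 -2.9 -3.7] t 2.025
shift [  4.7  -2.  143.7] turn -0.007 at [ 547.1 -235.9  197.7] yaw 76.01 F [-4.7 -2.9 -3.7] t 2.025
[ 0.5657632  -0.1641519   0.32947607] [ 2.84938522e+00  5.49946911e-04 -2.44292397e-01]
[ 544.97960449 -230.46011661] -13.628541676237532 [ 545.31155779 -227.65911708]
```

>>> {"fn": "arm_command", "kwargs": {"motion": [[[0, 0, 20], 0, 85], [[0, 0, 60], 0, 85], [[0, 0, 105], 0, 85], [[0, 0, 140], 0, 85], [[0, 0, 150], 0, 85]]}}

```text
clock: 2.65
tcp_pos: [0.545, -0.2272, 0.0475]
orientation: [-3.138, -0.001, 1.338]
contact_force: [-0.2, 0.3, -0.1]
width: 0.994
finger_force: 0.0
```

>>> {"fn": "arm_command", "kwargs": {"motion": [[[0, 0, 0], 0, 60], [[0, 0, 0], 0, 30], [[0, 0, 0], 0, 5], [[0, 0, 0], 0, 5], [[0, 0, 0], 0, 5]]}}

```text
clock: 3.28
tcp_pos: [0.5467, -0.2291, 0.0513]
orientation: [3.141, 0.0, 1.337]
contact_force: [-2.9, 0.8, 6.3]
width: 0.151
finger_force: 60.2
```

Run:
```python
from h import *
go(546,-231,200,76.4); s=env.sense(); print(s['width']*85.4,s['finger_force'])
```

```text
shift [-2.000e+00 -1.000e-01 -1.487e+02] turn 0.003 at [ 546.7 -229.1   51.3] yaw 76.59 F [-2.9  0.8  6.3] t 3.275
12.895704949568138 60.1690274477005
```

>>> {"fn": "arm_command", "kwargs": {"motion": [[[0, 0, -10], 0, 5], [[0, 0, -40], 0, 5], [[0, 0, -90], 0, 5], [[0, 0, -140], 0, 5], [[0, 0, -180], 0, 5]]}}

```text
clock: 3.9
tcp_pos: [0.5462, -0.2289, 0.2329]
orientation: [3.14, 0.0, 1.337]
contact_force: [0.7, 0.0, -4.9]
width: 0.152
finger_force: 59.1
```

Run:
```python
from h import *
go(471,66,230,72.6); s=env.sense(); print(s['width']*85.4,s['finger_force'])
```

```text
shift [ 269.4 -141.6    2.6] turn 0.07 at [ 546.2 -228.9  232.9] yaw 76.59 F [ 0.7  0.  -4.9] t 3.9
12.951489798959859 59.061691761016846
```

>>> {"fn": "arm_command", "kwargs": {"motion": [[[15, -8, 0], 0.0, 5], [[45, -24, 0], 0.01, 5], [[85, -45, 0], 0.02, 5], [[130, -68, 0], 0.035, 5], [[175, -92, 0], 0.045, 5]]}}

```text
clock: 4.53
tcp_pos: [0.496, -0.0354, 0.2285]
orientation: [-3.139, 0.0, 1.291]
contact_force: [0.9, 0.1, -4.7]
width: 0.15
finger_force: 59.0
```

>>> {"fn": "arm_command", "kwargs": {"motion": [[[40, -21, 0], 0.01, 5], [[70, -37, 0], 0.02, 5], [[90, -47, 0], 0.025, 5], [[94, -50, 0], 0.025, 5], [[94, -50, 0], 0.025, 5]]}}

```text
clock: 5.15
tcp_pos: [0.4748, 0.0668, 0.2294]
orientation: [-3.141, 0.001, 1.268]
contact_force: [0.3, 0.7, -4.4]
width: 0.15
finger_force: 59.0
```

Run:
```python
from h import *
go(471,66,230,72.6)
m,f,M=cam('wrist'); I=read_camera('wrist'); print(m['xyz'].tolist(),m['attitude'].tolist())
cv2.imwrite('pics/w2.png',I[:,:,::-1])
```

```text
shift [-1.9 -3.4 -0.6] turn 0.0 at [474.8  66.8 229.4] yaw 72.63 F [ 0.3  0.7 -4.4] t 5.15
[0.49752589236578937, 0.13730686677516407, 0.36125993101541526] [2.8503429418821735, -0.00020538132511704887, -0.3034170509513816]
```

View pics/w2.png

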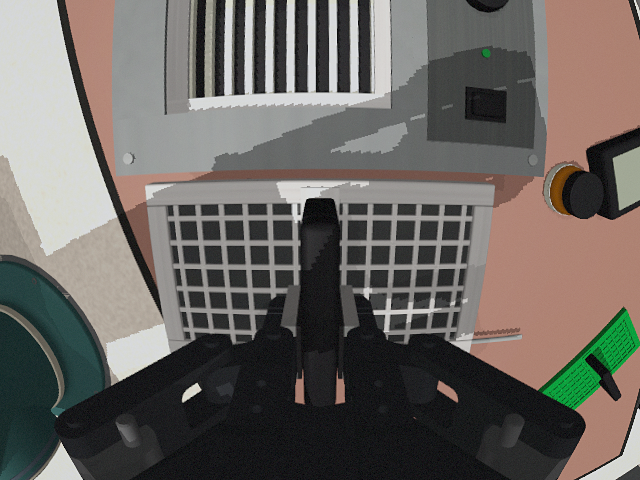

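The wrist view shows the held cassette's far edge from (147,185) to (494,184). Above it are the box, with opening near corners at about (165,114) and (391,107), and the box near edge from about (114,175) to (546,177).

Run:
```python
from h import *
m,f,M=cam('wrist')
m=dict(m,xyz=np.array([.497526,.137307,.36126]),attitude=np.array([2.850343,-.000205,-.303417])); c=(m,f,R.from_euler('xyz',m['attitude']).as_matrix())
C=lambda p,z:cast('wrist',p,z,c)[:,:2]*1e3
an=lambda a:np.degrees(np.arctan2(*(a[1]-a[0])[::-1]))
o=C([(165,114),(391,107)],.12); b=C([(114,175),(546,177)],.12); k=C([(147,185),(494,184)],.1885)
for n,a in(('open',o),('box',b),('cass',k)): print(n,a.round(1),an(a),np.linalg.norm(a[1]-a[0]))
u=np.array([np.cos(np.radians(-17.4)),np.sin(np.radians(-17.4))]); v=np.array([-u[1],u[0]])
print('bay',o.mean(0)+55*v,b.mean(0)+95*v-38*u,'cass centre',k.mean(0)-50*v,'angle tool',90-17.4)
I=cv2.imread('pics/w2.png'); cv2.imwrite('pics/w2z.png',cv2.resize(I[0:200,100:560],None,fx=1.7,fy=1.7)[:,:790])
```

```text
open [[402.2 182.1]
 [546.  137.9]] -17.094623126169267 150.46719554281853
box [[347.9 157.3]
 [650.4  62.3]] -17.445262287851296 317.04979328298265
cass [[407.2 139.9]
 [574.5  88.1]] -17.203780725413043 175.1118405984357
bay [490.55575762 212.47980005] [491.29180185 211.79772971] cass centre [475.8696911   66.29453519] angle tool 72.6
```

View pics/w2z.png

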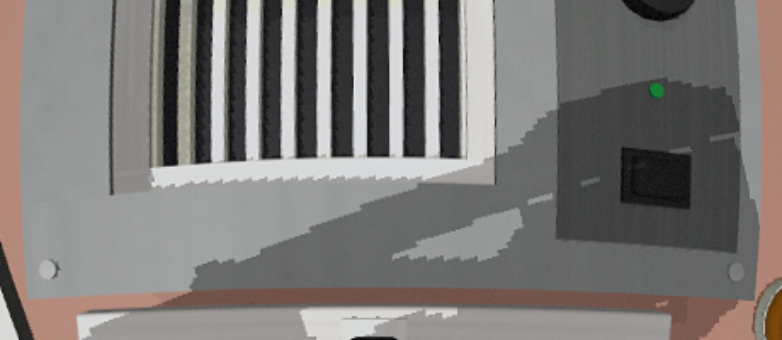

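Run:
```python
from h import *
go(511,205,229,72.7)
```

```text
shift [143.   -7.2   0.6] turn -0.002 at [475.   66.4 229.6] yaw 72.59 F [-0.3 -0.1 -4. ] t 5.2
```

>>> {"fn": "arm_command", "kwargs": {"motion": [[[20, -1, 0], 0, 5], [[60, -3, 0], 0, 5], [[105, -5, 0], 0, 5], [[135, -7, 0], 0, 5], [[143, -7, 0], 0, 5]]}}

```text
clock: 5.82
tcp_pos: [0.5118, 0.2059, 0.2296]
orientation: [-3.141, 0.001, 1.267]
contact_force: [-0.4, 0.3, -4.0]
width: 0.148
finger_force: 59.0
```

>>> {"fn": "arm_command", "kwargs": {"motion": [[[0, 0, 8], 0, 5], [[0, 0, 22], 0, 5], [[0, 0, 34], 0, 5], [[0, 0, 38], 0, 5], [[0, 0, 38], 0, 5]]}}

```text
clock: 6.45
tcp_pos: [0.5113, 0.2051, 0.1921]
orientation: [-3.141, 0.0, 1.267]
contact_force: [-0.1, -0.2, -4.1]
width: 0.153
finger_force: 59.0
```

Run:
```python
from h import *
go(511,205,191,72.7)
m,f,M=cam('wrist'); I=read_camera('wrist'); np.savez('c3',xyz=m['xyz'],attitude=m['attitude'])
J=read_camera('side')
cv2.imwrite('pics/w3.png',np.hstack([cv2.resize(I[:,:,::-1],(520,390))]));cv2.imwrite('pics/s3.png',cv2.resize(J[130:270,190:370,::-1],None,fx=4,fy=4))
```

```text
shift [-0.2 -0.3  1.1] turn -0.002 at [511.3 205.1 192.1] yaw 72.57 F [-0.1 -0.2 -4.1] t 6.45
```

View pics/w3.png

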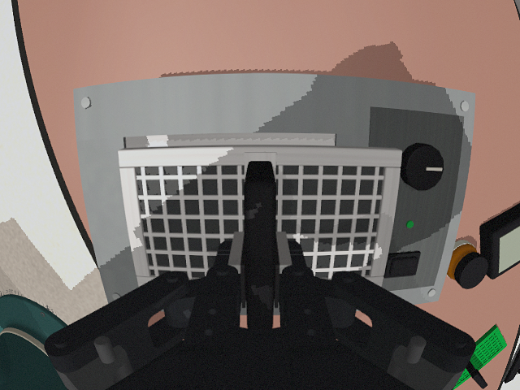

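The view shows the cassette's far edge from (118,151) to (402,150), with the opening's far wall edge just beyond it from (124,137) to (335,134). The knob is near the right corner.

Run:
```python
from h import *
m,f,M=cam('wrist'); d=np.load('c3.npz'); m=dict(m,xyz=d['xyz'],attitude=d['attitude']); c=(m,f,R.from_euler('xyz',m['attitude']).as_matrix())
C=lambda p,z:cast('wrist',np.array(p)/.8125,z,c)[:,:2]*1e3
an=lambda a:np.degrees(np.arctan2(*(a[1]-a[0])[::-1]))
u=np.array([np.cos(np.radians(-17.3)),np.sin(np.radians(-17.3))]); v=np.array([-u[1],u[0]])
o=C([(124,137),(335,134)],.12); k=C([(118,150),(402,149)],.151); kn=C([(423,167)],.134)
for a in(o,k): print(a.round(1),an(a),np.linalg.norm(a[1]-a[0]))
bay=o.mean(0)-55*v; cc=k.mean(0)-50*v
print('bay',bay,'cc',cc,'rel',(cc-bay)@u,(cc-bay)@v,'knob',(kn-bay)@u,(kn-bay)@v)
```

```text
[[434.9 286.5]
 [577.9 241.7]] -17.386905918675765 149.89535420407455
[[442.8 278.8]
 [611.6 226.5]] -17.233126351497273 176.73020334900434
bay [490.05415602 211.62377917] cc [512.36466656 204.89307116] rel 23.302744327124262 0.20836910338758427 knob [139.26996628] [35.81019587]
```

>>> {"fn": "arm_command", "kwargs": {"motion": [[[0, 0, 10], 0, 5], [[0, 0, 18], 0, 5], [[0, 0, 22], 0, 5], [[0, 0, 25], 0, 5], [[0, 0, 27], 0, 5]]}}

```text
clock: 7.18
tcp_pos: [0.5113, 0.2061, 0.1682]
orientation: [3.141, -0.002, 1.267]
contact_force: [-17.8, 3.3, 24.0]
width: 0.147
finger_force: 64.3
```

Run:
```python
from h import *
go(511,205,161,72.6); s=env.sense(); print(s['width']*85.4,s['finger_force'],s['moment'])
J=read_camera('side')
cv2.imwrite('pics/s4.png',cv2.resize(J[130:260,200:360,::-1],None,fx=4.5,fy=4.5,interpolation=2))
```

```text
shift [-1.2  0.   7.2] turn 0.0 at [511.3 206.1 168.2] yaw 72.61 F [-17.8   3.3  24. ] t 7.175
12.54974458288721 64.27607786783483 [ 0.17926228  2.1483453  -0.12779149]
```

View pics/s4.png

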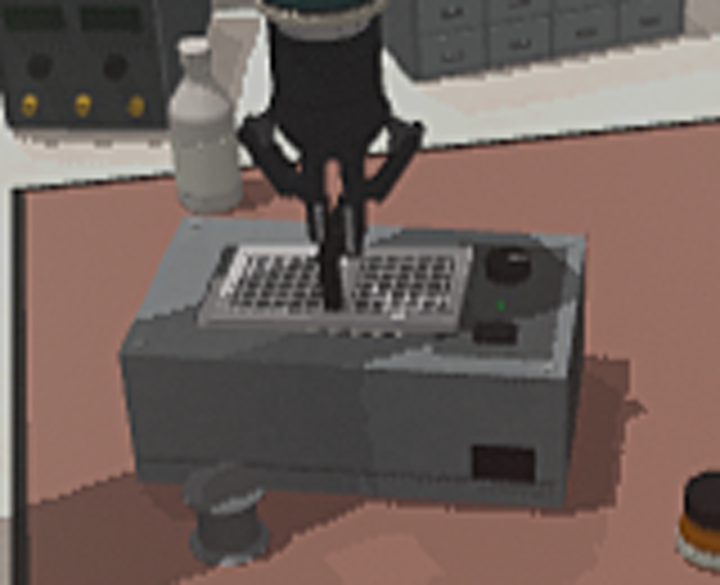

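Pressing alone does not tilt it, since the pads hold the bar square at 24 N. I'll ease off and loosen the fingers slightly so it pivots on the knob-end rim inside the finger cage.

>>> {"fn": "arm_command", "kwargs": {"motion": [[[0, 0, -2], 0, 5], [[0, 0, -3], 0, 5], [[0, 0, -3], 0, 11], [[0, 0, -3], 0, 12.5], [[0, 0, -3], 0, 13]]}}

```text
clock: 7.85
tcp_pos: [0.5116, 0.2056, 0.1687]
orientation: [3.141, -0.001, 1.267]
contact_force: [-1.6, 4.8, 5.5]
width: 0.155
finger_force: 41.9
```

Run:
```python
from h import *
go(511,205,161,72.6); s=env.sense(); print(s['width']*85.4,s['finger_force'],s['moment'])
```

```text
shift [-0.8 -0.3  7.7] turn -0.0 at [511.6 205.6 168.7] yaw 72.59 F [-1.6  4.8  5.5] t 7.85
13.202641424284145 41.87759579624981 [ 0.51151638 -0.14931225  0.0963802 ]
```

>>> {"fn": "arm_command", "kwargs": {"motion": [[[0, 0, 0], 0, 13.3], [[0, 0, 1], 0, 13.6], [[0, 0, 2], 0, 14], [[0, 0, 3], 0, 14.5], [[0, 0, 4], 0, 15]]}}

```text
clock: 8.48
tcp_pos: [0.511, 0.2053, 0.1639]
orientation: [-3.14, 0.001, 1.267]
contact_force: [-5.3, 1.1, 2.9]
width: 0.176
finger_force: 8.4
```

Run:
```python
from h import *
go(511,205,161,72.6); s=env.sense(); print(s['width']*85.4,s['finger_force'],s['moment'])
```

```text
shift [-0.2  0.1  2.9] turn -0.0 at [511.  205.3 163.9] yaw 72.59 F [-5.3  1.1  2.9] t 8.475
15.019539200130072 8.402670370414853 [ 0.24700773  0.6971939  -0.05617991]
```

>>> {"fn": "arm_command", "kwargs": {"motion": [[[0, 0, 1], 0, 15.5], [[0, 0, 2], 0, 16], [[0, 0, 3], 0, 16.5], [[0, 0, 4], 0, 17], [[0, 0, 5], 0, 17]]}}

```text
clock: 9.1
tcp_pos: [0.5114, 0.2053, 0.1593]
orientation: [-3.142, 0.0, 1.267]
contact_force: [-2.6, 2.2, 1.2]
width: 0.203
finger_force: 1.7
```

Run:
```python
from h import *
go(511,205,161,72.6); s=env.sense(); print(s['width']*85.4,s['finger_force'],s['moment'])
I=read_camera('wrist');J=read_camera('side')
a=cv2.resize(J[150:240,210:350,::-1],(622,400),interpolation=2);b=cv2.resize(I[100:400,80:560,::-1],None,fx=.5,fy=.5)
o=np.zeros((560,622,3),np.uint8); o[:400]=a; o[400:550,:240]=b
cv2.imwrite('pics/s5.png',o)
```

```text
shift [-0.4 -0.3 -1.7] turn -0.0 at [511.4 205.3 159.3] yaw 72.58 F [-2.6  2.2  1.2] t 9.1
17.35103892037586 1.7242261720821261 [ 0.17364211  0.55102841 -0.01191098]
```

View pics/s5.png

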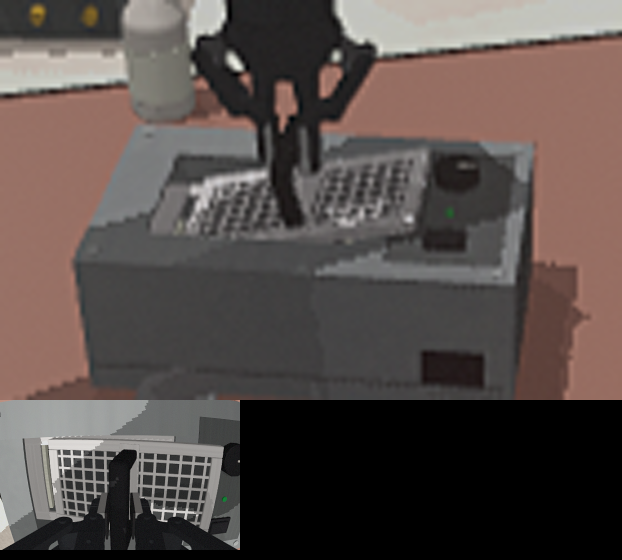

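It is tilted about 11° as wanted: the deep end is down in the opening, the knob end rests over its rim, and the bar is caged. Next I'll slide it towards the deep end.

>>> {"fn": "arm_command", "kwargs": {"motion": [[[0, -6, 0], 0, 17], [[0, -13, 1], 0, 17], [[0, -20, 1], 0, 17], [[0, -27, 2], 0, 17], [[0, -34, 2], 0, 17]]}}

```text
clock: 9.82
tcp_pos: [0.4784, 0.2157, 0.1573]
orientation: [3.142, -0.0, 1.267]
contact_force: [2.3, 0.2, -2.2]
width: 0.199
finger_force: 0.8
```

```bash
cat >> h.py <<'E'
def bayrel():
    s=env.sense(); a=np.radians(-17.35); d=1000*s['tcp_pos']-[490,211.6,92]
    print('tcp in bay',(d[0]*np.cos(a)+d[1]*np.sin(a)).round(1),(-d[0]*np.sin(a)+d[1]*np.cos(a)).round(1),d[2].round(1),'F',s['contact_force'].round(1),'w',round(s['width']*85.4,1),'ff',round(s['finger_force'],1),'t',s['clock'])
E
python3 - <<'E'
from h import *
bayrel()
I=read_camera('wrist');J=read_camera('side'); bayrel()
a=cv2.resize(J[150:240,210:350,::-1],(467,300),interpolation=2);b=cv2.resize(I[100:400,80:560,::-1],(480,300))
o=np.zeros((600,480,3),np.uint8); o[:300,:467]=a; o[300:]=b
cv2.imwrite('pics/s6.png',o)
E
```

```text
tcp in bay -12.2 0.4 65.3 F [ 2.3  0.2 -2.2] w 17.0 ff 0.8 t 9.825
tcp in bay -12.5 0.5 65.3 F [ 0.2  0.1 -0.2] w 16.9 ff 0.0 t 9.925
```

View pics/s6.png

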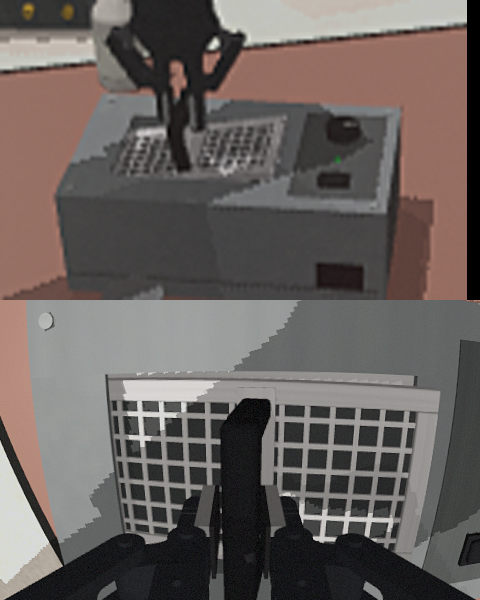

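The deep end is now under its rim, and the knob end still overlaps its rim by about 10 mm. I'll regrip, then slide past the edge.

>>> {"fn": "arm_command", "kwargs": {"motion": [[[0, 0, 0], 0, 14], [[0, 0, 0], 0, 13], [[0, 0, 0], 0, 12.5], [[0, -2, 0], 0, 12.5], [[0, -4, 0], 0, 12.5]]}}

```text
clock: 10.55
tcp_pos: [0.4753, 0.2166, 0.1573]
orientation: [3.141, 0.0, 1.267]
contact_force: [1.3, -0.1, -0.3]
width: 0.157
finger_force: 52.5
```

```bash
python3 -c "
from h import *
bayrel()"
```

```text
tcp in bay -15.5 0.4 65.3 F [ 1.3 -0.1 -0.3] w 13.4 ff 52.5 t 10.55
```

>>> {"fn": "arm_command", "kwargs": {"motion": [[[0, -2, 0], 0, 12.5], [[0, -4, 0], 0, 12.5], [[0, -5, 0], 0, 12.5], [[0, -5, 0], 0, 12.5], [[0, -5, 0], 0, 12.5]]}}

```text
clock: 11.18
tcp_pos: [0.4702, 0.2182, 0.1569]
orientation: [-3.141, 0.0, 1.267]
contact_force: [-0.8, -0.7, -4.6]
width: 0.152
finger_force: 33.8
```

Run:
```python
from h import *
bayrel()
I=read_camera('wrist');J=read_camera('side'); bayrel()
a=cv2.resize(J[150:240,210:350,::-1],(467,300),interpolation=2);b=cv2.resize(I[100:400,80:560,::-1],(480,300))
o=np.zeros((600,480,3),np.uint8); o[:300,:467]=a; o[300:]=b
cv2.imwrite('pics/s7.png',o)
```

```text
tcp in bay -20.9 0.3 64.9 F [-0.8 -0.7 -4.6] w 13.0 ff 33.8 t 11.175
tcp in bay -20.8 0.4 65.1 F [ 0.4  0.4 -4.4] w 13.4 ff 33.8 t 11.275
```

View pics/s7.png

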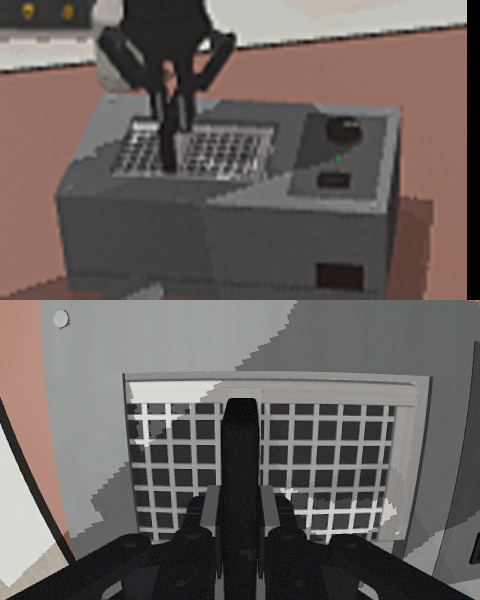

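The cassette is level and hangs inside the bay (4.4 N carried), with its knob end clear of the rim edge. I'll lower it now.

>>> {"fn": "arm_command", "kwargs": {"motion": [[[0, 0, 3], 0, 12.5], [[0, 0, 6], 0, 12.5], [[0, 0, 9], 0, 12.5], [[0, 0, 11], 0, 12.5], [[0, 0, 12], 0, 12.5]]}}

```text
clock: 11.9
tcp_pos: [0.4706, 0.2182, 0.1455]
orientation: [3.141, -0.0, 1.267]
contact_force: [1.2, -0.4, -1.6]
width: 0.153
finger_force: 34.0
```

```bash
python3 -c "
from h import *
bayrel()"
```

```text
tcp in bay -20.5 0.5 53.5 F [ 1.2 -0.4 -1.6] w 13.1 ff 34.0 t 11.9
```

>>> {"fn": "arm_command", "kwargs": {"motion": [[[0, 0, 1], 0, 12.5], [[0, 0, 2], 0, 12.5], [[0, 0, 3], 0, 12.5], [[0, 0, 3], 0, 12.5], [[0, 0, 3], 0, 12.5]]}}

```text
clock: 12.52
tcp_pos: [0.4709, 0.2182, 0.1443]
orientation: [3.14, -0.001, 1.267]
contact_force: [-4.8, -3.9, 16.6]
width: 0.157
finger_force: 36.6
```

```bash
python3 -c "
from h import *
bayrel()"
```

```text
tcp in bay -20.2 0.6 52.3 F [-4.8 -3.9 16.6] w 13.4 ff 36.6 t 12.525
```

>>> {"fn": "arm_command", "kwargs": {"motion": [[[0, 0, -2], 0, 12.5], [[0, 4, -2], 0, 12.5], [[0, 9, -2], 0, 12.5], [[0, 14, -2], 0, 12.5], [[0, 17, -2], 0, 12.5]]}}

```text
clock: 13.15
tcp_pos: [0.4869, 0.213, 0.1443]
orientation: [-3.141, -0.0, 1.267]
contact_force: [-5.0, 2.4, 3.4]
width: 0.151
finger_force: 35.1
```

Run:
```python
from h import *
bayrel()
m,f,M=cam('wrist'); I=read_camera('wrist');J=read_camera('side'); bayrel(); np.savez('c8',xyz=m['xyz'],attitude=m['attitude'])
a=cv2.resize(J[150:240,210:350,::-1],(388,250),interpolation=2)
o=np.zeros((600,640,3),np.uint8); o[:250,:388]=a; o[250:]=I[60:410,:,::-1]
cv2.imwrite('pics/s8.png',o)
```

```text
tcp in bay -3.4 0.5 52.3 F [-5.   2.4  3.4] w 12.9 ff 35.1 t 13.15
tcp in bay -3.1 0.5 52.4 F [0.9 1.6 2.2] w 13.3 ff 34.8 t 13.25
```

View pics/s8.png

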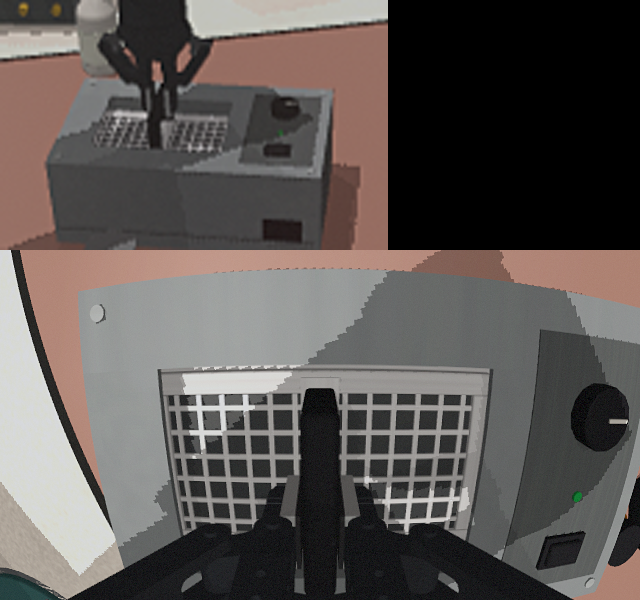

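The view shows both ends tucked under their rims, with the bar near the opening's mid-line. I'll release and retreat upward.

>>> {"fn": "arm_command", "kwargs": {"motion": [[[0, 0, 0], 0, 14], [[0, 0, 0], 0, 16], [[0, 0, 0], 0, 20], [[0, 0, 0], 0, 28], [[0, 0, 0], 0, 34]]}}

```text
clock: 13.88
tcp_pos: [0.4866, 0.2131, 0.1443]
orientation: [-3.142, 0.0, 1.267]
contact_force: [0.3, -0.5, 0.2]
width: 0.394
finger_force: 0.0
```

>>> {"fn": "arm_command", "kwargs": {"motion": [[[0, 0, 0], 0, 34], [[0, 0, -15], 0, 34], [[0, 0, -45], 0, 34], [[0, 0, -80], 0, 34], [[0, 0, -110], 0, 34]]}}

```text
clock: 14.5
tcp_pos: [0.4866, 0.2131, 0.2569]
orientation: [3.14, -0.001, 1.267]
contact_force: [1.0, -0.2, 0.3]
width: 0.398
finger_force: 0.0
```

>>> {"fn": "arm_command", "kwargs": {"motion": [[[0, 0, -10], 0, 34], [[0, 0, -10], 0, 34], [[0, 0, -10], 0, 34], [[0, 0, -10], 0, 34], [[0, 0, -10], 0, 34]]}}

```text
clock: 15.12
tcp_pos: [0.4865, 0.2131, 0.2637]
orientation: [-3.141, 0.001, 1.267]
contact_force: [0.5, -0.2, 0.2]
width: 0.403
finger_force: 0.0
```

Run:
```python
from h import *
bayrel(); np.random
m,f,M=cam('wrist'); print(m['xyz'].tolist(),m['attitude'].tolist())
np.savez('c9',xyz=m['xyz'],attitude=m['attitude']); I=read_camera('wrist')
cv2.imwrite('pics/w9.png',I[:,:,::-1])
# bar top contour, cast to height 92+59
h=cv2.cvtColor(I,cv2.COLOR_RGB2GRAY)
```

```text
tcp in bay -3.8 0.3 171.7 F [ 0.5 -0.2  0.2] w 34.4 ff 0.0 t 15.125
[0.509193206677155, 0.28356241700802465, 0.3955631613357979] [2.850401368888322, -0.0005502180437484405, -0.30409799075997235]
```

View pics/w9.png

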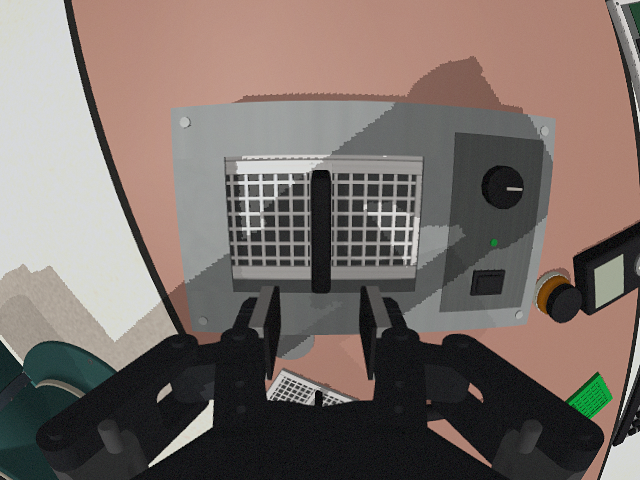

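The view shows the bar top from (321,170) to (321,292), the opening corners at (225,157) and (423,157), and the frame lying square in the bay with both ends hidden.

Run:
```python
from h import *
C=lambda p,z:cast('wrist',p,z,c)[:,:2]*1e3
m,f,M=cam('wrist'); d=np.load('c9.npz'); m=dict(m,xyz=d['xyz'],attitude=d['attitude']); c=(m,f,R.from_euler('xyz',m['attitude']).as_matrix())
a=np.radians(-17.35); u=np.array([np.cos(a),np.sin(a)]); v=np.array([-u[1],u[0]])
o=C([(225,157),(423,157)],.12); bay=o.mean(0)-55*v
b=C([(321,170),(321,292)],.151)
e=C([(321,161),(321,279)],.102)
print(bay,np.linalg.norm(o[1]-o[0]),'bar',(b-bay)@u,(b-bay)@v,'frame edges y',(e-bay)@v)
```

```text
[490.3974047  211.18808222] 149.54439392848354 bar [-2.59901786 -2.61704271] [ 47.3105009  -40.37234456] frame edges y [ 49.00565208 -51.08177148]
```

```bash
python3 -c "
from bench import env
print(env.hand_in())"
```

```text
the job is handed in; nothing more can be done
None
```

The cassette is refitted and handed in: it lies flat on the ledges, drawn back to about 2.6 mm from centre on the deep side with both ends under their rims. It is released, the arm is clear, I moved nothing else, and the robot clock read about 15 s; `hand_in()` returned no verdict.

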